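# Take out the divider and close up the display blocks

## Robot

A 6-joint arm with a two-finger parallel gripper is mounted at the origin on the work surface. World frame = base frame: x ahead of the robot, y to its left, z up, the work surface at z = 0. Lengths are in mm, angles in degrees, forces in N, time in s.
With the tool pointing down it reaches from about 350 to 975 mm from the base axis. Payload 4.9 kg.
Tool frame: the origin (TCP) lies between the finger pads; the fingertips stand 22 mm ahead of it and the grasp point (between the pads) lies 3 mm ahead of it (arm.nose_length is the distance from the TCP to the fingertips, in mm); z points along the fingers, y is the direction in which the jaws open and shut (so a half turn about z gives the same grasp; the last joint's range is limited). The gripper opens to 85 mm and grips with 20 to 120 N. Pads are 22 mm wide; open, the fingers measure 114 mm over their backs; the gripper's body (76 mm by 85 mm) begins 54 mm behind the grasp point. The pads swing forward as they close: fully open they stand 13 mm farther back than shut.
Start: joints at [-73.625, 3.019, 92.412, -0, 84.569, -6.818], TCP at [246.14, -574.471, 253.304] pointing down, gripper open.
Joint ranges: [-172.51, 172.51], [-57.92, 126.97], [3.15, 148.05], [-58.71, 238.71], [5.1, 150.11], [-179.66, 179.66]. Speed limits (degrees/s): [147.25, 147.25, 180, 180, 180, 180].

## Interface

Orientations are given as [roll, pitch, yaw] about the fixed x, y, z axes, in that order (R = Rz(yaw) Ry(pitch) Rx(roll)).
In Python, from station import observe, eyes, sign_off, arm gives the robot as it stands.
- The arm moves only by the tool arm_command, never from a script. Its argument "plan" is a list of rows, each a list of 3 entries, a list of its own where there are three numbers: the shift along the tool's x, y, z as a fraction of full scale, then the turn, a rotation vector about the tool's x, y, z as a fraction of full scale, then the opening, from -1 (shut) to 1 (fully open). A call has 1 to 10 rows; each row is the pose to reach, as a shift and turn from the pose commanded when the call began, along the tool's axes at that moment, turning the shorter way round; what a row does not reach only later rows make up. Full scale, the value 1, is 0.15 m for a shift and 360 degrees for a turn. A row lasts 1/10 s, in which the tool goes at most 50 mm and 8.59 degrees, less where a joint would pass 70% of its speed; a pose out of reach is approached as far as the arm can. A call with a number of a shift or a turn outside -1 to 1 is refused whole. A call with a gripper value outside its range is refused whole. The fingers move at their own pace and stop on an object; "force" is the grip in N (left out, the last holds). Time passes only in rows, so rows that repeat a pose let the fingers close. It gives the time, the measured TCP pose, the force and the opening at its end, in the units of the state.
- observe(): the state, without advancing time (a new reading comes with each control period).
- eyes.snapshot(name): name is "scene" or "side" or "wrist"; returns the picture (384x512x3 uint8, red, green, blue); there is no depth.
- eyes.calibration(name): a dict with "fx", "fy", "cx", "cy" (pixels), "dist" ([k1, k2, p1, p2, k3] as OpenCV has them; the pictures are not rectified), "R" (3x3) and "t" (3): a world point X has camera coordinates R X + t. Camera axes: x right, y down, z forward; pixel columns grow to the right and rows downward; lengths in mm; the calibration is good to about 2 mm. A picture is of the moment at which its call begins: read the wrist's pose just before it. calibration takes no time and is no camera call; for the wrist camera it gives the pose at the moment of the call.
- sign_off(): hands the job in, once; it reports no verdict.
The state is a dict: "clock": time; "joint_pos": joint angles; "qd": joint speeds; "joint_torque": joint torques, N m; "tool_pos": TCP position; "orientation": TCP orientation; "ft_force": force on the tool from outside, world axes, zero at the start; "wrist_torque": the same for the moment, N m; "opening": finger opening in mm.
Only numpy, scipy, OpenCV 4.12 (cv2) and the standard library are available. Lean on these libraries where they do the work, as an engineer would, in place of code of your own. Each camera call takes 0.05 s, during which the arm holds its last target.

## Task

On the jewellery display plinth, draw the red divider panel straight up out of its slot and lower it gently, upright, into the channel of the grey storage stand, fully down and roughly centred along it. Then close the gap on the plinth: bring the loose green-topped block up against the fixed white-topped block so that their end faces touch squarely and their long sides are in line. Leave the other things on the bench where they are.

Things in the scene. Friction and masses are not known exactly. Their poses are not given: they have to be found in the camera images.
- plinth: Fixed pale wooden plinth on the bench, 120 (x) x 360 (y) x 30 mm high. Origin: centre of its underside. Across its middle (y = 0, running along x, 108 long) is a slot 10.5 wide and 24 deep (slot floor 6 above the bench). The two blocks stand on its top, one on each side of the slot; either may be on either side.
- fixed_block: Fixed display block, screwed to the plinth, black with a white top: 56 (x) x 90 (y) x 50 mm high, so its top is 80 above the bench. Origin: centre of its underside. Its axes are parallel to the plinth's, its end faces are at y = +-45. Small rings lie on its pad, under 4 mm high and part of it.
- loose_block: Loose display block, black with a green top, same size and axes as the fixed block: 56 (x) x 90 (y) x 50 mm high, about 0.25 kg. Origin: centre of its underside. Stands on the plinth (underside 30 above the bench) somewhat askew and out of line, beyond the slot from the fixed block, at a gap of roughly 90 to 120 mm. Its decoration is part of it.
- panel: Red rigid panel 100 (x, width) x 8 (y, thickness) x 120 mm (z, height), about 0.115 kg. Origin: centre of its lower edge. At the start it stands upright in the plinth's slot, its lower edge 6 above the bench and its upper edge 126 above the bench.
- stand: Fixed grey storage stand: foot plate 130 x 60 x 6 mm thick with two upright cheeks 120 long (x), 5 thick, that rise to 56 above the bench and form a channel 20 wide (y) and 50 deep along x, open at the top and both ends. Origin: centre of the underside of the foot plate; the channel's floor is at z = 6.
- ring_cone: White ceramic ring cone, 54 mm wide, 88 high. Origin: centre of its underside. To be left alone.
- file: Hand file with blue handle lying on the bench, 200 mm long (x), 22 thick. Origin: under its middle. To be left alone.
- gift_box: Closed black gift box with red lid, 83 x 83 x 42 mm. Origin: centre of its underside. To be left alone.
- plant_pot: Small green plant in a white pot, 68 mm wide, pot 60 high, about 110 with leaves. Origin: centre of its underside. To be left alone.
Not all that is in view belongs to the job. Several things have the shape of the panel; the one meant has the colours described above.

How it is judged (in metres and radians):
On the way, in this order (a step that is already met when the one before it is completed fails the run):
1. the red panel has been drawn up clear of the plinth's slot (z of panel in the frame of plinth above 0.032 m), for 0.1 s.
2. the red panel stands released in the channel of the storage stand (x of panel in the frame of stand between -0.035 and 0.035 m and y of panel in the frame of stand between -0.012 and 0.012 m and z of panel in the frame of stand between 0 and 0.013 m and angle between panel's own z axis and vertical below 0.35 rad and contact force between the fingers and panel below 0.1 N), for 0.3 s.
3. the loose block is flush against the fixed block and released ((y of loose_block in the frame of fixed_block between 0.088 and 0.0935 m or y of loose_block in the frame of fixed_block between -0.0935 and -0.088 m) and x of loose_block in the frame of fixed_block between -0.005 and 0.005 m and z of loose_block in the frame of fixed_block between -0.003 and 0.003 m and angle between the y axis of loose_block and the y axis of fixed_block, either way round below 0.05 rad and angle between loose_block's own z axis and vertical below 0.05 rad and contact force between the fingers and loose_block below 0.1 N), for 0.3 s.
At the end, for the whole second after the job is handed in: Red panel released, at rest in the stand: lower edge within 7 mm of the channel floor, within 35 mm of its middle, leaning under 0.35 rad. Loose block released, at rest, level on the plinth: end gap to the fixed block under 3.5 mm, square within 0.05 rad, sides in line within 5 mm (all of step 2 and all of step 3 and linear speed of each of loose_block, panel below 0.01 m/s); the robot touches nothing.
It fails at once if the white ring cone is moved by more than 30 mm (distance of ring_cone from where it was at the start of the episode above 0.03 m).
It fails at once if the file is moved by more than 30 mm (distance of file from where it was at the start of the episode above 0.03 m).
It fails at once if the gift box is moved by more than 30 mm (distance of gift_box from where it was at the start of the episode above 0.03 m).
It fails at once if the potted plant is moved by more than 30 mm (distance of plant_pot from where it was at the start of the episode above 0.03 m).
It fails at once if the panel is dropped into the stand (over 0.6 m/s as it arrives at the channel floor) (x of panel in the frame of stand between -0.06 and 0.06 m and y of panel in the frame of stand between -0.02 and 0.02 m and z of panel in the frame of stand below 0.03 m and linear speed of panel above 0.6 m/s).
It also fails if it takes over 61 s, if anything falls off the work surface, if the arm or the gripper's body presses on something with over 40 N, if the wrist force passes 120 N, or if a joint passes its speed limit or range.

## Working session

There is one attempt and no reset: what is moved stays moved. The work goes in short steps, Python scripts to look and compute and a tool call to move; the robot and the scene stay as the last step left them, time stands still between calls to the robot, and variables do not carry over. Pictures are saved under pics/ and viewed, and the job is handed in when it is done.

Besides the shell and the picture viewer there is one more tool, called after ">>>" in YAML: its name, and indented under it one key for each argument. arm_command: Moves the arm, as the interface text tells. Its arguments: {"type":"object","properties":{"plan":{"type":"array"},"force":{"type":"number"}},"required":["plan"]}

```bash
ls; mkdir -p pics
python3 - <<'E'
from station import observe, eyes, arm
import cv2
print(observe())
for n in ("scene","side","wrist"):
    im=eyes.snapshot(n); cv2.imwrite(f"pics/{n}0.png",im[:,:,::-1])
    c=eyes.calibration(n); print(n,c)
print(arm, [a for a in dir(arm) if a[0]!='_'])
E
```

```text
pics
{'clock': 0.0, 'joint_pos': array([-7.36244685e+01,  3.05701564e+00,  9.24915941e+01, -3.32183445e-04,
        8.45696496e+01, -6.81693968e+00]), 'qd': array([ 0.04571418, -0.04901159,  0.05255147, -0.06236322, -0.07882498,
       -0.01526628]), 'joint_torque': array([ 9.18572441e-04, -3.93681765e+01, -3.70175278e+01,  1.36813441e-07,
        7.16357521e-03,  3.40142698e-06]), 'tool_pos': array([ 245.98555393, -573.92792253,  252.07080371]), 'orientation': array([-1.79882537e+02, -1.37087994e-02,  2.31924889e+01]), 'ft_force': array([1.27723616, 0.81631997, 0.25536865]), 'wrist_torque': array([-0.01320385, -0.00830523,  0.04114548]), 'opening': 85.24358046998627}
scene {'fx': 362.9585429075076, 'fy': 362.9585429075076, 'cx': 253.6658673613511, 'cy': 189.69948225159456, 'dist': array([-0.07633307,  0.        ,  0.        ,  0.        ,  0.        ]), 'R': array([[ 0.77437354,  0.63268092, -0.00777631],
       [ 0.41214951, -0.51370174, -0.7524914 ],
       [-0.48008165,  0.57950443, -0.65855617]]), 't': array([-447.0794659 , -205.39367298, 1529.19832398])}
side {'fx': 407.38523479285715, 'fy': 407.38523479285715, 'cx': 258.4365380271998, 'cy': 194.73806719181647, 'dist': array([-0.14684023,  0.        ,  0.        ,  0.        ,  0.        ]), 'R': array([[ 0.9407494 , -0.33901698, -0.00761867],
       [-0.22560881, -0.6089601 , -0.76043952],
       [ 0.25316245,  0.71710186, -0.64936407]]), 't': array([-551.22430147,  182.09246818, 1202.26393001])}
wrist {'fx': 325.465562899852, 'fy': 325.465562899852, 'cx': 261.10410773615837, 'cy': 192.3188202524186, 'dist': array([-0.04709856,  0.        ,  0.        ,  0.        ,  0.        ]), 'R': array([[ 0.39420721, -0.91901683, -0.00295607],
       [-0.87475357, -0.37620311,  0.30541351],
       [-0.28179224, -0.11781037, -0.95221523]]), 't': array([-623.96368422,  -41.76802366,  380.33285426])}
<Robot object at 0x7f78ed9fba10> ['Unreachable', 'nose_length']
```

View pics/scene0.png

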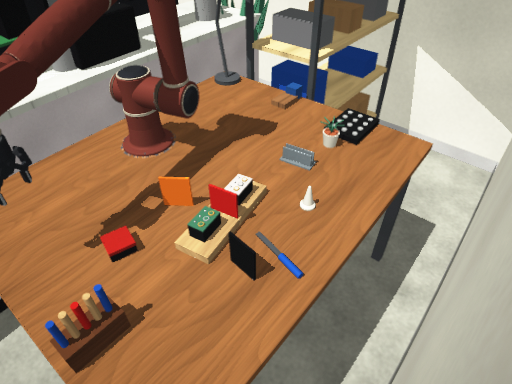

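View pics/side0.png

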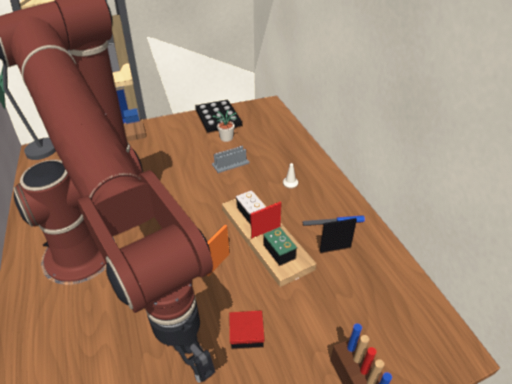

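View pics/wrist0.png

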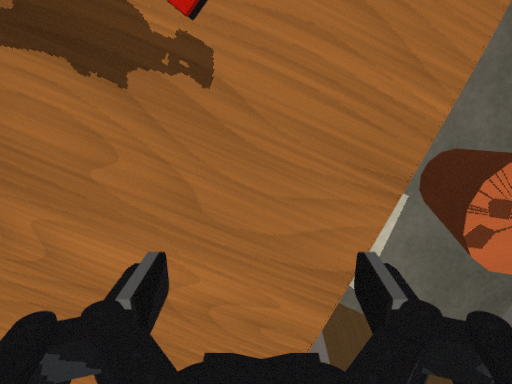

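The scene view shows three panel-shaped things: orange at (176,191), black at (243,256) and red at (224,200). The red one stands in the plinth's slot between the white- and green-topped blocks, so it fits the description. The stand is at (298,156). I'll enlarge to confirm the panel and pick corner points.

Run:
```python
import cv2
a=cv2.imread("pics/scene0.png")[165:270,165:325]; cv2.imwrite("pics/sc_crop.png",cv2.resize(a,None,fx=5,fy=5,interpolation=cv2.INTER_CUBIC))
a=cv2.imread("pics/side0.png")[140:290,205:335]; cv2.imwrite("pics/sd_crop.png",cv2.resize(a,None,fx=4,fy=4,interpolation=cv2.INTER_CUBIC))
a=cv2.imread("pics/scene0.png")[135:180,270:330]; b=cv2.imread("pics/side0.png")[140:185,205:265]
import numpy as np
cv2.imwrite("pics/st_crop.png",cv2.resize(np.hstack([a,b]),None,fx=6.5,fy=6.5,interpolation=cv2.INTER_CUBIC))
```

```text
(no output)
```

View pics/sc_crop.png

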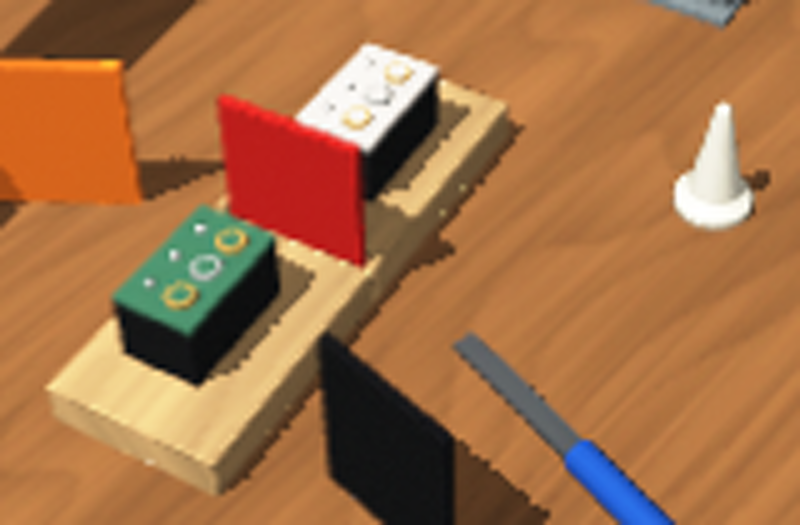

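View pics/sd_crop.png

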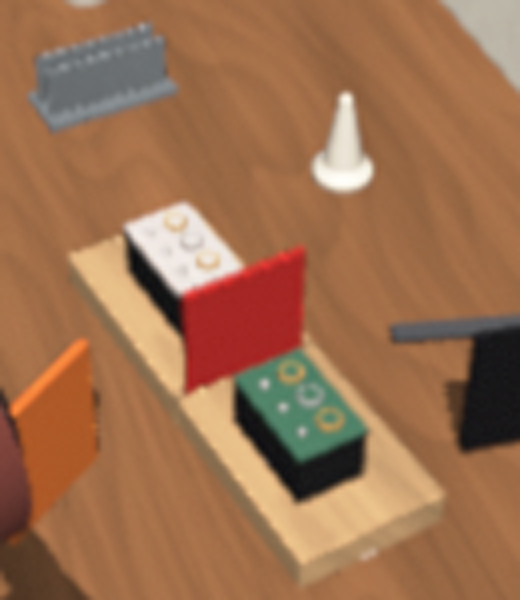

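View pics/st_crop.png

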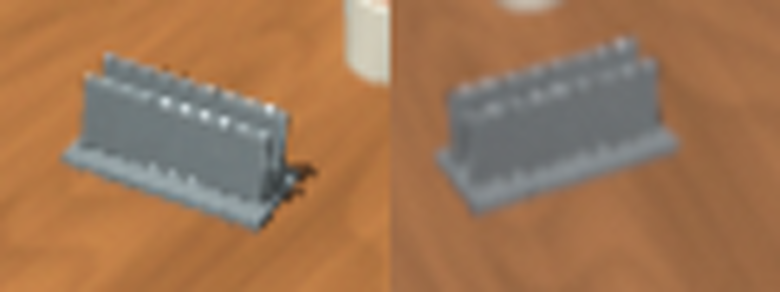

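The crop confirms that the red panel stands in the slot. Next I fit poses to the corners in both views.

```bash
cat > h.py <<'E'
import numpy as np, cv2
from scipy.optimize import least_squares
from station import eyes
def proj(X,c):
    X=np.atleast_2d(np.array(X,float))
    K=np.array([[c['fx'],0,c['cx']],[0,c['fy'],c['cy']],[0,0,1]])
    return cv2.projectPoints(X,cv2.Rodrigues(np.array(c['R']))[0],np.array(c['t'],float),K,np.array(c['dist']))[0][:,0]
def backproj(uv,z,c):
    K=np.array([[c['fx'],0,c['cx']],[0,c['fy'],c['cy']],[0,0,1]])
    n=cv2.undistortPoints(np.array(uv,float).reshape(-1,1,2),K,np.array(c['dist']))[:,0]
    d=np.c_[n,np.ones(len(n))]@c['R']; o=-c['R'].T@c['t']
    s=(np.broadcast_to(z,len(n))-o[2])/d[:,2]
    return o+d*s[:,None]
def fit(obs,x0):
    """obs: list of (calib, local xyz, uv)"""
    def P(p):
        a=np.radians(p[2]);R=np.array([[np.cos(a),-np.sin(a),0],[np.sin(a),np.cos(a),0],[0,0,1]])
        return R,np.array([p[0],p[1],0])
    def f(p):
        R,t=P(p);return np.concatenate([(proj(R@np.array(l,float)+t,c)[0]-uv) for c,l,uv in obs])
    r=least_squares(f,x0,loss='soft_l1',f_scale=1.);return r.x,f(r.x).reshape(-1,2)
def un(uv,s,off): return (np.array(uv,float)+.5)/s-.5+np.array(off)
E
python3 - <<'E'
from h import *
C=eyes.calibration('scene');S=eyes.calibration('side')
sc=lambda p:un(p,5,(165,165)); sd=lambda p:un(p,4,(205,140))
st=lambda p:un(p,6.5,(270,135)); ss=lambda p:un((p[0]-390,p[1]),6.5,(205,140))
np.set_printoptions(precision=1,suppress=True)
def b(n,ps,z,f,c): print(n,backproj([f(p) for p in ps],z,c)[:,:2].tolist())
b('plinth sc',[(47,388),(218,468),(508,103)],30,sc,C)
b('plinth sd',[(68,254),(300,567),(445,497)],30,sd,S)
b('panel sc',[(222,95),(362,150)],126,sc,C)
b('panel sd',[(184,297),(305,250)],126,sd,S)
b('green sc',[(203,207),(275,238),(194,333),(115,303)],80,sc,C)
b('green sd',[(236,381),(301,352),(367,432),(298,459)],80,sd,S)
b('white sc',[(368,45),(438,68),(372,153)],80,sc,C)
b('white sd',[(125,227),(188,204),(243,262)],80,sd,S)
b('stand foot sc',[(62,155),(262,222),(300,175)],6,st,C)
b('stand foot sd',[(437,155),(477,210),(680,145)],6,ss,S)
b('cheek sc',[(86,76),(270,133),(106,55),(287,115)],56,st,C)
b('cheek sd',[(455,93),(470,115),(655,60),(633,40)],56,ss,S)
E
```

```text
plinth sc [[533.2800837347432, -318.4951028881089], [653.8463630371217, -296.73059401045094], [586.8865955729863, 57.52508412380848]]
plinth sd [[472.9388893877305, 41.2526644769099], [532.0153689402912, -318.58963882839157], [650.1201257100389, -297.62203800290513]]
panel sc [[512.0537698520761, -136.85548964882776], [613.1985073576773, -120.86124890272447]]
panel sd [[513.889784239627, -137.59625250326167], [613.0523463934292, -120.866182877445]]
green sc [[536.4127847968329, -184.04076448251783], [589.4635277432152, -175.93821751666076], [606.2699154847876, -261.32185188716113], [553.7000760648066, -273.74758070525036]]
green sd [[535.2216601739324, -185.90212592002501], [589.2734312897849, -175.03503743901604], [602.6824758668288, -262.6628077477402], [549.1080711427892, -268.85096350752065]]
white sc [[511.0012796349256, -0.7320343788015862], [563.6826964938787, 9.968164526663259], [584.904572203654, -81.62537160396437]]
white sd [[511.57504389001076, 1.1385482441332897], [567.2560702228424, 10.542873055999621], [584.125701294098, -69.55907321562097]]
stand foot sc [[510.54635105486466, 239.214006465455], [639.9900667444417, 259.03544788972636], [633.026769508851, 311.89644269596477]]
stand foot sd [[505.7989548081061, 299.20304031657486], [513.6241920503095, 239.71534282294613], [641.8872829890776, 258.7235432513281]]
cheek sc [[513.8442902477134, 255.5598895444905], [629.8029799772645, 274.9248893998431], [510.2178781689513, 281.08150886968326], [627.9023845375619, 296.24464990219826]]
cheek sd [[516.9363642876572, 285.6514414653028], [519.2294003969793, 261.63446876604087], [634.0632892502373, 277.12573446455065], [628.5951558850271, 301.38242353012527]]
```

Run:
```python
from h import *
C=eyes.calibration('scene');S=eyes.calibration('side')
sc=lambda p:(C,un(p,5,(165,165))); sd=lambda p:(S,un(p,4,(205,140)))
st=lambda p:(C,un(p,6.5,(270,135))); ss=lambda p:(S,un((p[0]-390,p[1]),6.5,(205,140)))
np.set_printoptions(precision=2,suppress=True)
def run(n,items,x0):
    o=[]
    for f,p,l in items:
        c,uv=f(p);o.append((c,l,uv))
    x,r=fit(o,x0);print(n,x,'res',np.abs(r).max(1))
run('plinth',[(sc,(47,388),(-60,-180,30)),(sc,(218,468),(60,-180,30)),(sc,(508,103),(60,180,30)),(sd,(68,254),(-60,180,30)),(sd,(300,567),(-60,-180,30)),(sd,(445,497),(60,-180,30))],[560,-130,10])
run('panel',[(sc,(222,95),(-50,0,126)),(sc,(362,150),(50,0,126)),(sd,(184,297),(-50,0,126)),(sd,(305,250),(50,0,126))],[560,-130,10])
g=[(-28,45,80),(28,45,80),(28,-45,80),(-28,-45,80)]
run('green',[(sc,p,l) for p,l in zip([(203,207),(275,238),(194,333),(115,303)],g)]+[(sd,p,l) for p,l in zip([(236,381),(301,352),(367,432),(298,459)],g)],[560,-220,10])
run('white',[(sc,p,l) for p,l in zip([(368,45),(438,68),(372,153)],g)]+[(sd,p,l) for p,l in zip([(125,227),(188,204)],g)],[560,-40,10])
run('stand',[(st,p,l) for p,l in zip([(62,155),(262,222),(300,175)],[(-65,-30,6),(65,-30,6),(65,30,6)])]+[(ss,p,l) for p,l in zip([(437,155),(477,210),(680,145)],[(-65,30,6),(-65,-30,6),(65,-30,6)])]
 +[(st,p,l) for p,l in zip([(86,76),(270,133),(106,55),(287,115)],[(-60,-15,56),(60,-15,56),(-60,15,56),(60,15,56)])]
 +[(ss,p,l) for p,l in zip([(455,93),(470,115),(655,60),(633,40)],[(-60,15,56),(-60,-15,56),(60,-15,56),(60,15,56)])],[570,270,10])
```

```text
plinth [ 561.02 -130.14    9.94] res [0.19 0.76 0.49 1.   0.32 0.26]
panel [ 563.23 -129.2     9.52] res [0.34 0.18 0.03 0.15]
green [ 569.97 -223.01    9.74] res [0.35 0.58 0.6  0.91 0.56 0.31 0.83 0.77]
white [546.97 -40.    10.57] res [0.05 0.48 0.7  0.43 0.29]
stand [572.31 277.66   8.32] res [0.27 0.31 0.66 0.46 0.25 0.24 0.28 0.82 0.52 1.06 1.48 1.35 0.8  0.24]
```

```bash
cat > plan.py <<'E'
import sys,numpy as np
from scipy.spatial.transform import Rotation as Ro
# usage: plan.py cx cy cz cyaw  tx ty tz tyaw  -> fractions (tool pointing down)
v=list(map(float,sys.argv[1:9]))
R=Ro.from_euler('xyz',[180,0,v[3]],degrees=True); R2=Ro.from_euler('xyz',[180,0,v[7]],degrees=True)
d=R.inv().apply(np.array(v[4:7])-v[:3]); w=(R.inv()*R2).as_rotvec(degrees=True)
print('shift mm',d.round(1),'frac',(d/150).round(4),'turn',(w/360).round(4))
E
python3 plan.py 246.14 -574.47 253.3 23.19 562.6 -129.5 200 9.8
python3 - <<'E'
from h import *
np.set_printoptions(precision=0,suppress=True)
C=eyes.calibration('scene');S=eyes.calibration('side')
print('black base? sc',backproj([(229,232),(231,262),(256,277)],[120,0,0],C))
print('black top sd',backproj([(321,220),(355,217),(321,252)],[120,120,0],S))
print('orange sc',backproj([(160,177),(190,177),(192,205)],[120,120,0],C))
print('plant',backproj([(331,147)],0,C),backproj([(226,139)],0,S))
E
```

```text
shift mm [ 466.1 -284.4   53.3] frac [ 3.1074 -1.896   0.3553] turn [ 0.     -0.      0.0372]
black base? sc [[ 691. -243.  120.]
 [ 696. -250.    0.]
 [ 786. -245.    0.]]
black top sd [[ 693. -224.  120.]
 [ 789. -247.  120.]
 [ 698. -240.    0.]]
orange sc [[ 360. -207.  120.]
 [ 436. -147.  120.]
 [ 432. -154.    0.]]
plant [[625. 444.   0.]] [[607. 453.   0.]]
```

>>> arm_command:
  plan:
    - [[0.33, -0.2, 0], [0, 0, 0], 1]
    - [[0.66, -0.4, 0], [0, 0, 0], 1]
    - [[1, -0.6, 0], [0, 0, 0], 1]
    - [[1, -0.6, 0], [0, 0, 0], 1]
    - [[1, -0.6, 0], [0, 0, 0], 1]
    - [[1, -0.6, 0], [0, 0, 0], 1]

```text
clock: 0.75
tool_pos: [348.7, -432.4, 253.1]
orientation: [180.0, 0.0, 23.3]
ft_force: [0.2, -0.4, 0.6]
opening: 85.5
```

>>> arm_command:
  plan:
    - [[0.33, -0.2, 0], [0, 0, 0], 1]
    - [[0.66, -0.4, 0], [0, 0, 0], 1]
    - [[1, -0.6, 0], [0, 0, 0], 1]
    - [[1, -0.6, 0], [0, 0, 0], 1]
    - [[1, -0.6, 0], [0, 0, 0], 1]
    - [[1, -0.6, 0], [0, 0, 0], 1]

```text
clock: 1.35
tool_pos: [450.7, -291.8, 253.2]
orientation: [180.0, 0.0, 23.2]
ft_force: [-0.5, 0.2, -0.4]
opening: 85.1
```

```bash
python3 plan.py 450.9 -290.9 253.3 23.19 540 -150 250 9.8
```

```text
shift mm [137.4 -94.4   3.3] frac [ 0.9159 -0.6295  0.022 ] turn [ 0.     -0.      0.0372]
```

>>> arm_command:
  plan:
    - [[0.3, -0.21, 0], [0, 0, 0.018], 1]
    - [[0.6, -0.42, 0], [0, 0, 0.0372], 1]
    - [[0.916, -0.63, 0.022], [0, 0, 0.0372], 1]
    - [[0.916, -0.63, 0.022], [0, 0, 0.0372], 1]
    - [[0.916, -0.63, 0.022], [0, 0, 0.0372], 1]
    - [[0.916, -0.63, 0.022], [0, 0, 0.0372], 1]

```text
clock: 1.95
tool_pos: [539.7, -151.6, 249.8]
orientation: [180.0, 0.1, 9.7]
ft_force: [-0.1, 0.4, 0.3]
opening: 85.1
```

Run:
```python
from h import *
from station import observe
c=eyes.calibration('wrist');im=eyes.snapshot('wrist');cv2.imwrite('pics/w1.png',im[:,:,::-1])
import pickle;pickle.dump(c,open('w1.pkl','wb'));o=observe();print(o['tool_pos'],o['orientation'],o['clock'])
```

```text
[ 539.52857892 -151.75520485  249.86826715] [1.79976423e+02 3.58571006e-02 9.66657630e+00] 2.0
```

View pics/w1.png

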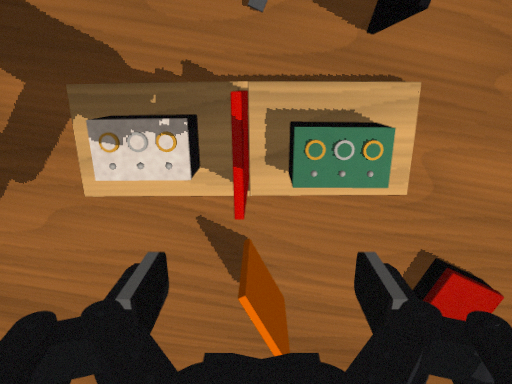

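Run:
```python
import cv2
a=cv2.imread("pics/w1.png")[75:230,60:260]; cv2.imwrite("pics/w1a.png",cv2.resize(a,None,fx=3.8,fy=3.8,interpolation=cv2.INTER_CUBIC))
a=cv2.imread("pics/w1.png")[75:230,230:430]; cv2.imwrite("pics/w1b.png",cv2.resize(a,None,fx=3.8,fy=3.8,interpolation=cv2.INTER_CUBIC))
```

```text
(no output)
```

View pics/w1a.png

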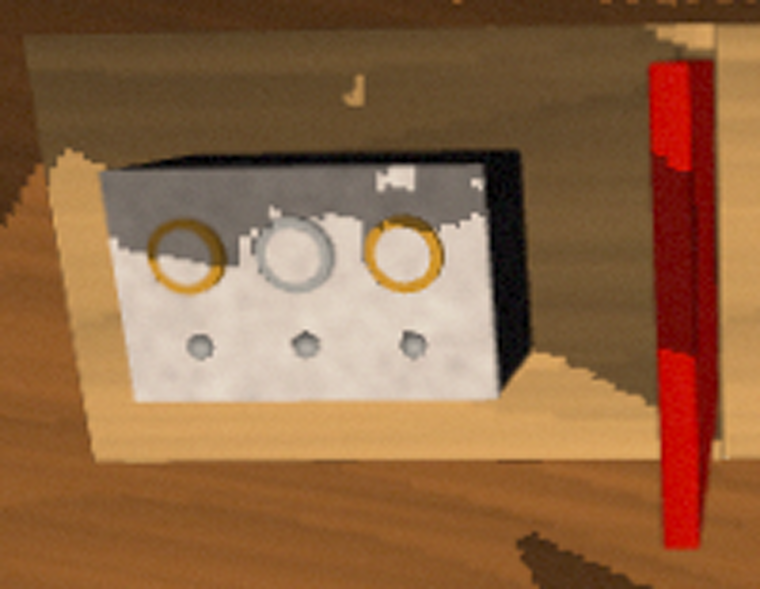

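View pics/w1b.png

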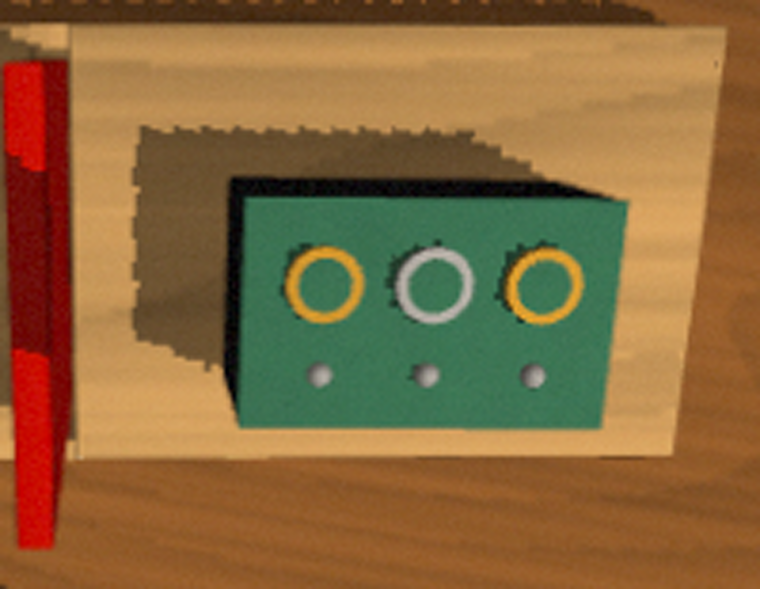

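Run:
```python
from h import *
import pickle
c=pickle.load(open('w1.pkl','rb'))
a=lambda p:un(p,3.8,(60,75)); b=lambda p:un(p,3.8,(230,75))
np.set_printoptions(precision=2,suppress=True)
g=[(28,45,80),(28,-45,80),(-28,-45,80),(-28,45,80)]
W=fit([(c,l,a(p)) for p,l in zip([(102,172),(484,165),(498,398),(135,400)],g)],[547,-40,10]);print('white',*W)
G=fit([(c,l,b(p)) for p,l in zip([(245,197),(628,202),(601,428),(240,427)],g)],[570,-223,10]);print('green',*G)
print('panel',*fit([(c,l,a(p)) for p,l in zip([(650,63),(692,61),(698,548),(664,549)],[(50,4,126),(50,-4,126),(-50,-4,126),(-50,4,126)])],[562,-129,10]))
print('plinth',*fit([(c,l,p) for p,l in [(a((25,37)),(60,180,30)),(a((95,461)),(-60,180,30)),(b((725,27)),(60,-180,30)),(b((672,456)),(-60,-180,30))]],[562,-129,10]))
t=np.radians(W[0][2]);d=(G[0]-W[0])[:2];print(d@[np.cos(t),np.sin(t)],d@[-np.sin(t),np.cos(t)])
```

```text
white [544.23 -39.28   9.89] [[-0.25 -0.57]
 [-0.37  0.13]
 [ 0.16  0.27]
 [ 0.53  0.12]]
green [ 568.17 -222.3     9.58] [[ 0.12  0.04]
 [ 0.31 -0.49]
 [ 0.03  0.26]
 [-0.53  0.23]]
panel [ 561.36 -130.02    9.67] [[-0.04 -0.58]
 [ 0.01 -0.06]
 [ 0.47  0.53]
 [-0.44  0.25]]
plinth [ 559.54 -129.9    10.03] [[-0.92 -0.15]
 [-0.35  0.43]
 [ 1.06 -0.11]
 [ 0.26  0.26]]
-7.858042902321683 -184.41755833072295
```

```bash
python3 plan.py 540 -150 250 9.8 562 -129.8 113 9.8
```

```text
shift mm [ 25.1 -16.2 137. ] frac [ 0.1674 -0.1077  0.9133] turn [0. 0. 0.]
```

>>> arm_command:
  plan:
    - [[0.167, -0.108, 0.2], [0, 0, 0], 1]
    - [[0.167, -0.108, 0.4], [0, 0, 0], 0.6]
    - [[0.167, -0.108, 0.6], [0, 0, 0], 0.6]
    - [[0.167, -0.108, 0.8], [0, 0, 0], 0.6]
    - [[0.167, -0.108, 0.913], [0, 0, 0], 0.6]
    - [[0.167, -0.108, 0.913], [0, 0, 0], 0.6]
    - [[0.167, -0.108, 0.913], [0, 0, 0], 0.6]

```text
clock: 2.7
tool_pos: [561.8, -131.1, 113.5]
orientation: [180.0, -0.0, 9.7]
ft_force: [0.2, -0.5, -0.3]
opening: 68.6
```

>>> arm_command:
  plan:
    - [[0, 0, 0], [0, 0, 0], -1]
    - [[0, 0, 0], [0, 0, 0], -1]
    - [[0, 0, 0], [0, 0, 0], -1]
    - [[0, 0, 0], [0, 0, 0], -1]
    - [[0, 0, 0], [0, 0, 0], -1]
    - [[0, 0, 0], [0, 0, 0], -1]
    - [[0, 0, 0], [0, 0, 0], -1]
    - [[0, 0, 0], [0, 0, 0], -1]
  force: 40

```text
clock: 3.5
tool_pos: [562.5, -129.7, 113.8]
orientation: [180.0, -0.1, 9.8]
ft_force: [0.8, 0.4, 4.9]
opening: 7.5
```

>>> arm_command:
  plan:
    - [[0, 0, -0.07], [0, 0, 0], -1]
    - [[0, 0, -0.15], [0, 0, 0], -1]
    - [[0, 0, -0.25], [0, 0, 0], -1]
    - [[0, 0, -0.38], [0, 0, 0], -1]
    - [[0, 0, -0.52], [0, 0, 0], -1]
    - [[0, 0, -0.66], [0, 0, 0], -1]
    - [[0, 0, -0.8], [0, 0, 0], -1]
    - [[0, 0, -0.8], [0, 0, 0], -1]
    - [[0, 0, -0.8], [0, 0, 0], -1]

```text
clock: 4.4
tool_pos: [562.1, -129.7, 233.7]
orientation: [180.0, -0.1, 9.8]
ft_force: [-0.4, 0.8, -1.9]
opening: 7.1
```

```bash
python3 - <<'E'
from h import *
from station import observe
im=eyes.snapshot('side');cv2.imwrite('pics/s2.png',im[:,:,::-1]);o=observe();print(o['tool_pos'],o['opening'],o['clock'],o['ft_force'])
E
python3 plan.py 562 -129.8 233 9.8 572 278 233 8.8
```

```text
[ 561.57424276 -129.52366134  232.34936744] 7.561325171894687 4.45 [-0.80195308  0.11997008 -1.77427136]
shift mm [  79.3 -400.1   -0. ] frac [ 0.5284 -2.6676 -0.    ] turn [ 0.     -0.      0.0028]
```

View pics/s2.png

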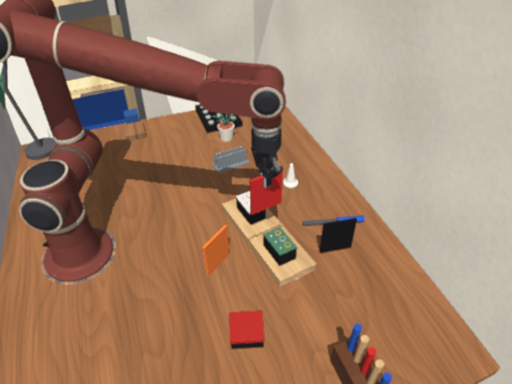

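The side view shows the red panel held upright at (267,192), clear of the slot. I carry it towards the stand.

>>> arm_command:
  plan:
    - [[0.03, -0.15, 0], [0, 0, 0], -1]
    - [[0.07, -0.35, 0], [0, 0, 0], -1]
    - [[0.11, -0.56, 0], [0, 0, 0], -1]
    - [[0.15, -0.76, 0], [0, 0, 0], -1]
    - [[0.18, -0.9, 0], [0, 0, 0], -1]
    - [[0.18, -0.9, 0], [0, 0, 0], -1]

```text
clock: 5.05
tool_pos: [564.6, 10.3, 231.0]
orientation: [-179.9, 0.2, 10.0]
ft_force: [0.6, -0.8, -1.6]
opening: 7.5
```

>>> arm_command:
  plan:
    - [[0.03, -0.15, 0], [0, 0, 0], -1]
    - [[0.07, -0.35, 0], [0, 0, 0], -1]
    - [[0.11, -0.56, 0], [0, 0, 0], -1]
    - [[0.15, -0.76, 0], [0, 0, 0], -1]
    - [[0.18, -0.9, 0], [0, 0, 0], -1]
    - [[0.18, -0.9, 0], [0, 0, 0], -1]
    - [[0.18, -0.9, 0], [0, 0, 0], -1]
    - [[0.18, -0.9, 0], [0, 0, 0], -1]

```text
clock: 5.85
tool_pos: [569.1, 144.4, 232.3]
orientation: [180.0, 0.1, 9.7]
ft_force: [-0.5, 0.7, -2.2]
opening: 7.0
```

Run:
```python
from h import *
from station import observe
import pickle
c=eyes.calibration('wrist');im=eyes.snapshot('wrist');cv2.imwrite('pics/w3.png',im[:,:,::-1]);o=observe();print(o['tool_pos'],o['opening'],o['clock'],o['ft_force'])
pickle.dump(c,open('w3.pkl','wb'))
```

```text
[569.21006746 144.32701554 232.54709512] 7.530031336571721 5.9 [-0.16989009 -0.27721856 -1.19520467]
```

View pics/w3.png

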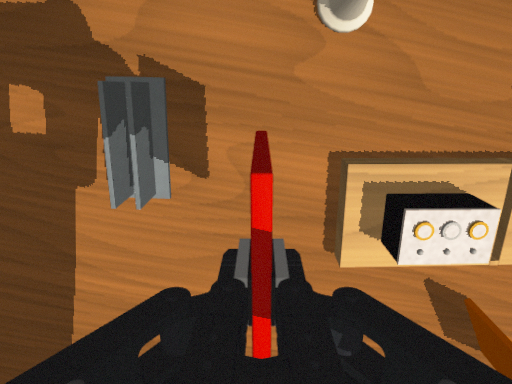

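Run:
```python
import cv2
a=cv2.imread("pics/w3.png")[65:220,85:185]; cv2.imwrite("pics/w3a.png",cv2.resize(a,None,fx=3.8,fy=3.8,interpolation=cv2.INTER_CUBIC))
```

```text
(no output)
```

View pics/w3a.png

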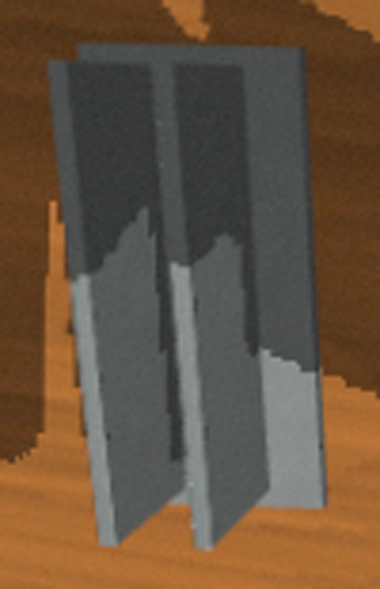

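```bash
python3 - <<'E'
from h import *
import pickle
c=pickle.load(open('w3.pkl','rb'))
a=lambda p:un(p,3.8,(85,65))
np.set_printoptions(precision=2,suppress=True)
it=[((49,61),(60,15,56)),((67,62),(60,10,56)),((100,545),(-60,15,56)),((118,545),(-60,10,56)),((154,64),(60,-10,56)),((173,64),(60,-15,56)),((195,549),(-60,-10,56)),((211,548),(-60,-15,56)),((303,48),(65,-30,6)),((325,507),(-65,-30,6))]
x,r=fit([(c,l,a(p)) for p,l in it],[572,278,9]);print(x,r.tolist())
E
python3 plan.py 562 -129.8 233 9.8 572 277.5 233 8.8
```

```text
[570.41 277.08   7.76] [[-0.4439980339735854, -0.300617891917625], [0.4012296627120122, -0.4530886472343951], [-0.21585029923443244, 0.4123730395243115], [0.04352097335184624, 0.5901943306069768], [-0.042069197423785454, -0.4992154288890305], [0.5988731904508029, -0.3699250182879297], [-0.15078884594319675, 0.24653019849205293], [0.6750341538083546, 0.6862920821429839], [-0.5686242829241337, -0.06418242441155542], [-0.3491334174432268, 0.2803741228601382]]
shift mm [  79.2 -399.7   -0. ] frac [ 0.5279 -2.6644 -0.    ] turn [ 0.     -0.      0.0028]
```

```bash
python3 plan.py 569.2 145.5 233 9.8 571.5 278 233 8
```

```text
shift mm [  24.8 -130.2   -0. ] frac [ 0.1655 -0.8678 -0.    ] turn [ 0.    -0.     0.005]
```

>>> arm_command:
  plan:
    - [[0.03, -0.15, 0], [0, 0, 0.0025], -1]
    - [[0.07, -0.35, 0], [0, 0, 0.005], -1]
    - [[0.11, -0.56, 0], [0, 0, 0.005], -1]
    - [[0.14, -0.76, 0], [0, 0, 0.005], -1]
    - [[0.166, -0.868, 0], [0, 0, 0.005], -1]
    - [[0.166, -0.868, 0], [0, 0, 0.005], -1]
    - [[0.166, -0.868, 0], [0, 0, 0.005], -1]
    - [[0.166, -0.868, 0], [0, 0, 0.005], -1]

```text
clock: 6.7
tool_pos: [571.9, 276.8, 233.0]
orientation: [180.0, 0.0, 7.9]
ft_force: [0.8, -0.1, -1.5]
opening: 7.4
```

>>> arm_command:
  plan:
    - [[0, 0, 0.08], [0, 0, 0], -1]
    - [[0, 0, 0.18], [0, 0, 0], -1]
    - [[0, 0, 0.28], [0, 0, 0], -1]
    - [[0, 0, 0.36], [0, 0, 0], -1]
    - [[0, 0, 0.4], [0, 0, 0], -1]
    - [[0, 0, 0.4], [0, 0, 0], -1]

```text
clock: 7.3
tool_pos: [570.7, 277.8, 171.0]
orientation: [180.0, 0.2, 8.0]
ft_force: [-1.3, 0.6, -1.6]
opening: 7.2
```

Run:
```python
from h import *
from station import observe
im=eyes.snapshot('side');im2=eyes.snapshot('scene')
a=im[110:200,190:290];b=im2[90:190,250:350]
a=cv2.resize(a,(444,400),interpolation=cv2.INTER_CUBIC);b=cv2.resize(b,(350,400)[::1],interpolation=cv2.INTER_CUBIC)
cv2.imwrite('pics/s4.png',np.hstack([a,b])[:,:,::-1]);o=observe();print(o['tool_pos'],o['orientation'],o['opening'],o['clock'],o['ft_force'])
c=eyes.calibration('wrist');im=eyes.snapshot('wrist');cv2.imwrite('pics/w4.png',im[:,:,::-1])
```

```text
[571.81690272 278.24875964 173.22254053] [-1.79996395e+02 -1.98310443e-02  8.00674848e+00] 7.229493923673365 7.4 [ 0.10896563  0.16944916 -0.79229028]
```

View pics/s4.png

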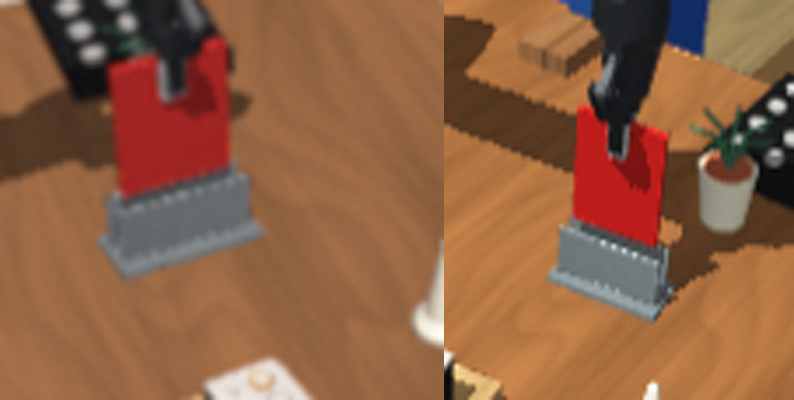

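View pics/w4.png

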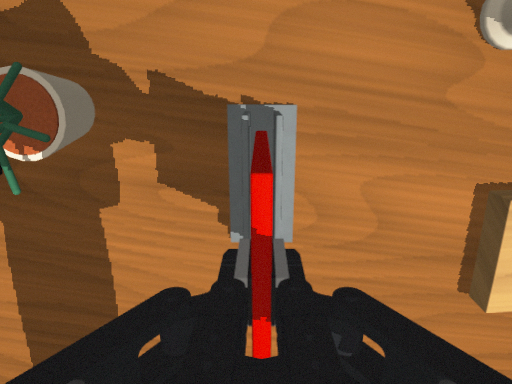

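The panel sits directly over the channel in all three views, and in the wrist view its lower end at (261,132) lies between the cheeks. I lower it.

>>> arm_command:
  plan:
    - [[0, 0, 0.06], [0, 0, 0], -1]
    - [[0, 0, 0.13], [0, 0, 0], -1]
    - [[0, 0, 0.2], [0, 0, 0], -1]
    - [[0, 0, 0.27], [0, 0, 0], -1]
    - [[0, 0, 0.33], [0, 0, 0], -1]
    - [[0, 0, 0.36], [0, 0, 0], -1]
    - [[0, 0, 0.38], [0, 0, 0], -1]
    - [[0, 0, 0.38], [0, 0, 0], -1]

```text
clock: 8.25
tool_pos: [571.5, 278.1, 115.7]
orientation: [180.0, 0.0, 8.0]
ft_force: [0.3, 1.2, -1.9]
opening: 7.5
```

>>> arm_command:
  plan:
    - [[0, 0, 0.007], [0, 0, 0], -1]
    - [[0, 0, 0.014], [0, 0, 0], -1]
    - [[0, 0, 0.014], [0, 0, 0], -1]

```text
clock: 8.55
tool_pos: [571.8, 278.2, 114.3]
orientation: [-180.0, -0.0, 8.0]
ft_force: [-0.4, 0.2, -1.2]
opening: 6.9
```

>>> arm_command:
  plan:
    - [[0, 0, 0.007], [0, 0, 0], -1]
    - [[0, 0, 0.007], [0, 0, 0], -1]

```text
clock: 8.75
tool_pos: [571.9, 278.3, 113.9]
orientation: [-180.0, -0.0, 8.0]
ft_force: [-1.9, -0.2, 2.2]
opening: 7.6
```

>>> arm_command:
  plan:
    - [[0, 0, 0], [0, 0, 0], -0.7]
    - [[0, 0, 0], [0, 0, 0], -0.5]
    - [[0, 0, 0], [0, 0, 0], 0]
    - [[0, 0, 0], [0, 0, 0], 0.2]
    - [[0, 0, 0], [0, 0, 0], 0.2]

```text
clock: 9.25
tool_pos: [571.6, 278.1, 112.8]
orientation: [180.0, 0.0, 8.0]
ft_force: [0.3, 0.2, -0.7]
opening: 51.4
```

Run:
```python
from h import *
from station import observe
im=eyes.snapshot('side');im2=eyes.snapshot('scene')
a=im[110:200,190:290];b=im2[90:190,250:350]
a=cv2.resize(a,(444,400),interpolation=cv2.INTER_CUBIC);b=cv2.resize(b,(400,400)[::1],interpolation=cv2.INTER_CUBIC)
cv2.imwrite('pics/s5.png',np.hstack([a,b])[:,:800,::-1][:,:800]);o=observe();print(o['tool_pos'],o['orientation'],o['opening'],o['clock'],o['ft_force'])
```

```text
[571.63819251 278.1193479  112.83846957] [1.79999813e+02 7.53163729e-04 8.00146948e+00] 51.1167654215106 9.35 [0.16944525 0.09449808 0.10017849]
```

View pics/s5.png

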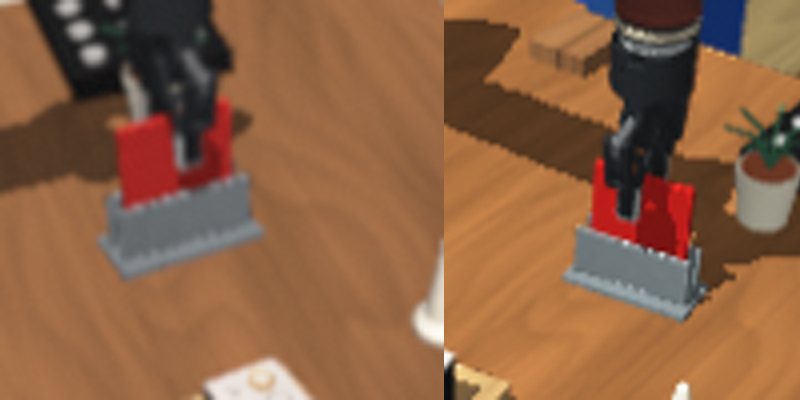

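The panel is down in the channel and released, with the fingers clear. I rise and check it.

>>> arm_command:
  plan:
    - [[0, 0, -0.1], [0, 0, 0], 0.4]
    - [[0, 0, -0.3], [0, 0, 0], 1]
    - [[0, 0, -0.55], [0, 0, 0], 1]
    - [[0, 0, -0.85], [0, 0, 0], 1]
    - [[0, 0, -0.85], [0, 0, 0], 1]
    - [[0, 0, -0.85], [0, 0, 0], 1]

```text
clock: 9.95
tool_pos: [572.7, 278.5, 244.0]
orientation: [-179.9, -0.3, 8.0]
ft_force: [-0.3, -0.4, 0.8]
opening: 85.6
```

```bash
python3 - <<'E'
from h import *
from station import observe
im=eyes.snapshot('side');im2=eyes.snapshot('scene')
a=im[110:200,190:290];b=im2[90:190,250:350]
a=cv2.resize(a,(444,400),interpolation=cv2.INTER_CUBIC);b=cv2.resize(b,(350,400)[::1],interpolation=cv2.INTER_CUBIC)
cv2.imwrite('pics/s6.png',np.hstack([a,b])[:,:,::-1]);o=observe();print(o['tool_pos'],o['orientation'],o['opening'],o['clock'],o['ft_force'])
E
python3 plan.py 571.5 278 240.4 8 569 -222.5 240.4 99.8;python3 plan.py 571.5 278 240.4 8 569 -222.5 240.4 -80.2
```

```text
[571.12403318 277.95949341 239.76780527] [1.79986199e+02 7.43982617e-02 8.00037090e+00] 85.71069259993158 10.05 [-0.77616247  1.12198363 -1.11988732]
shift mm [-72.1 495.3   0. ] frac [-0.4809  3.3019  0.    ] turn [ 0.     0.    -0.255]
shift mm [-72.1 495.3   0. ] frac [-0.4809  3.3019  0.    ] turn [ 0.    -0.     0.245]
```

View pics/s6.png

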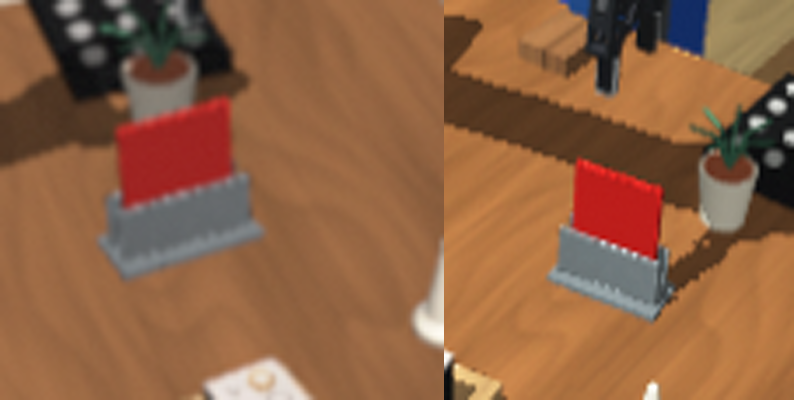

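The panel stands upright and centred in the stand. I move back to the loose block.

>>> arm_command:
  plan:
    - [[-0.04, 0.25, 0], [0, 0, 0], 1]
    - [[-0.08, 0.5, 0], [0, 0, 0], 1]
    - [[-0.12, 0.75, 0], [0, 0, 0], 1]
    - [[-0.145, 1, 0], [0, 0, 0], 1]
    - [[-0.145, 1, 0], [0, 0, 0], 1]

```text
clock: 10.55
tool_pos: [570.2, 122.9, 238.2]
orientation: [179.9, 0.2, 7.7]
ft_force: [0.0, 0.3, 0.2]
opening: 85.2
```

>>> arm_command:
  plan:
    - [[-0.04, 0.25, 0], [0, 0, 0], 1]
    - [[-0.08, 0.5, 0], [0, 0, 0], 1]
    - [[-0.12, 0.75, 0], [0, 0, 0], 1]
    - [[-0.145, 1, 0], [0, 0, 0], 1]
    - [[-0.145, 1, 0], [0, 0, 0], 1]
    - [[-0.145, 1, 0], [0, 0, 0], 1]

```text
clock: 11.15
tool_pos: [569.8, -24.9, 238.9]
orientation: [-179.9, 0.1, 7.9]
ft_force: [0.4, -0.8, -0.6]
opening: 85.7
```

>>> arm_command:
  plan:
    - [[-0.04, 0.25, 0], [0, 0, -0.02], 1]
    - [[-0.08, 0.5, 0], [0, 0, -0.04], 1]
    - [[-0.12, 0.75, 0], [0, 0, -0.06], 1]
    - [[-0.145, 1, 0], [0, 0, -0.08], 1]
    - [[-0.145, 1, 0], [0, 0, -0.1], 1]
    - [[-0.145, 1, 0], [0, 0, -0.12], 1]
    - [[-0.145, 1, 0], [0, 0, -0.14], 1]
    - [[-0.145, 1, 0], [0, 0, -0.15], 1]
    - [[-0.145, 1, 0], [0, 0, -0.15], 1]
    - [[-0.145, 1, 0], [0, 0, -0.15], 1]

```text
clock: 12.15
tool_pos: [569.8, -175.2, 239.8]
orientation: [-179.9, -0.0, 62.0]
ft_force: [1.2, -0.2, -0.3]
opening: 85.2
```

Run:
```python
from station import observe
import numpy as np
from scipy.spatial.transform import Rotation as Ro
o=observe();print(o['tool_pos'],o['orientation'],o['clock'])
R=Ro.from_euler('xyz',[180,0,8],degrees=True);print(np.array([571.5,278,240.4])+R.apply([-65.25,450,0]))
```

```text
[ 569.82129601 -175.23517726  239.81970895] [-1.79940079e+02 -1.17445194e-02  6.20183501e+01] 12.15
[ 569.51290395 -176.70167577  240.4       ]
```

```bash
python3 plan.py 569.5 -176.7 240.4 62 569 -222.5 200.4 99.8
```

```text
shift mm [-40.7  21.1  40. ] frac [-0.2712  0.1404  0.2667] turn [ 0.     0.    -0.105]
```

>>> arm_command:
  plan:
    - [[-0.1, 0.05, 0.1], [0, 0, -0.02], 1]
    - [[-0.2, 0.1, 0.2], [0, 0, -0.04], 1]
    - [[-0.271, 0.14, 0.267], [0, 0, -0.06], 1]
    - [[-0.271, 0.14, 0.267], [0, 0, -0.08], 1]
    - [[-0.271, 0.14, 0.267], [0, 0, -0.1], 1]
    - [[-0.271, 0.14, 0.267], [0, 0, -0.105], 1]
    - [[-0.271, 0.14, 0.267], [0, 0, -0.105], 1]
    - [[-0.271, 0.14, 0.267], [0, 0, -0.105], 1]

```text
clock: 12.95
tool_pos: [569.2, -221.9, 200.2]
orientation: [-180.0, -0.0, 99.8]
ft_force: [-0.1, 0.6, -0.1]
opening: 85.3
```

Run:
```python
from h import *
from station import observe
import pickle
c=eyes.calibration('wrist');im=eyes.snapshot('wrist');cv2.imwrite('pics/w7.png',im[:,:,::-1]);o=observe();print(o['tool_pos'],o['orientation'],o['opening'],o['clock'])
pickle.dump(c,open('w7.pkl','wb'))
cv2.imwrite('pics/w7a.png',cv2.resize(im[:,:,::-1],(800,600),interpolation=cv2.INTER_CUBIC))
```

```text
[ 569.19786124 -221.940823    200.28285922] [-1.79993094e+02 -8.55978585e-03  9.97656072e+01] 85.92903083350595 13.0
```

View pics/w7a.png

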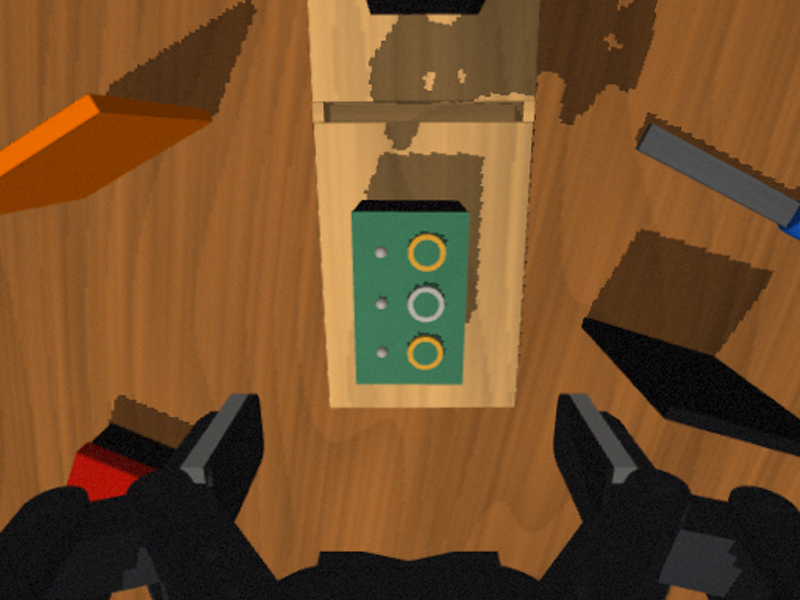

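```bash
python3 - <<'E'
from h import *
import pickle
c=pickle.load(open('w7.pkl','rb'))
a=lambda p:un(p,1.5625,(0,0))
np.set_printoptions(precision=2,suppress=True)
G=fit([(c,l,a(p)) for p,l in [((352,211),(-28,45,80)),((469,211),(28,45,80)),((462,384),(28,-45,80)),((357,384),(-28,-45,80))]],[569,-222,10]);print(*G)
P=backproj([a((371,13)),a((484,13))],30,c);print(P)
m=P.mean(0);t=np.radians(9.95);print('white centre',m[:2]+45*np.array([-np.sin(t),np.cos(t)]))
E
python3 - <<'E'
import cv2
a=cv2.imread("pics/w7.png")[0:75,190:350]; cv2.imwrite("pics/w7b.png",cv2.resize(a,None,fx=5,fy=5,interpolation=cv2.INTER_CUBIC))
E
```

```text
[ 568.5  -222.04    9.61] [[-0.63  0.09]
 [ 0.45  0.34]
 [ 0.59 -0.12]
 [-0.41 -0.33]]
[[524.8  -86.98  30.  ]
 [582.23 -76.98  30.  ]]
white centre [545.74 -37.66]
```

View pics/w7b.png

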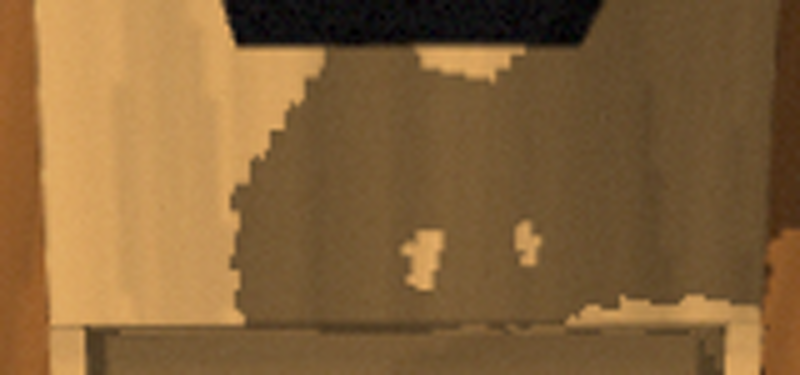

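```bash
python3 plan.py 569 -222.5 200.4 99.8 568.5 -222.2 61 99.8
python3 - <<'E'
import numpy as np
from scipy.spatial.transform import Rotation as Ro
R=Ro.from_euler('xyz',[180,0,99.8],degrees=True);t=np.radians(9.95)
x=np.array([np.cos(t),np.sin(t),0]);y=np.array([-np.sin(t),np.cos(t),0])
for d in (x*7.9,y*94.6): print(R.inv().apply(d),R.inv().apply(d)/150)
E
```

```text
shift mm [  0.4  -0.4 139.4] frac [ 0.0025 -0.0029  0.9293] turn [0. 0. 0.]
[2.06821280e-02 7.89997293e+00 9.67467656e-16] [1.37880853e-04 5.26664862e-02 6.44978437e-18]
[ 9.45996758e+01 -2.47661938e-01 -3.03298400e-17] [ 6.30664505e-01 -1.65107959e-03 -2.02198933e-19]
```

>>> arm_command:
  plan:
    - [[0, 0, 0.2], [0, 0, 0], 1]
    - [[0, 0, 0.4], [0, 0, 0], 1]
    - [[0.002, -0.003, 0.58], [0, 0, 0], 1]
    - [[0.002, -0.003, 0.74], [0, 0, 0], 1]
    - [[0.002, -0.003, 0.86], [0, 0, 0], 1]
    - [[0.002, -0.003, 0.929], [0, 0, 0], 1]
    - [[0.002, -0.003, 0.929], [0, 0, 0], 1]
    - [[0.002, -0.003, 0.929], [0, 0, 0], 1]

```text
clock: 13.8
tool_pos: [569.1, -222.3, 61.8]
orientation: [180.0, 0.0, 99.8]
ft_force: [1.6, 0.4, 0.3]
opening: 85.2
```

>>> arm_command:
  plan:
    - [[0, 0, 0], [0, 0, 0], 0.7]
    - [[0, 0, 0], [0, 0, 0], 0.5]
    - [[0, 0, 0], [0, 0, 0], 0.4]
    - [[0, 0, 0], [0, 0, 0], 0]
    - [[0, 0, 0], [0, 0, 0], 0]
    - [[0, 0, 0], [0, 0, 0], 0]
    - [[0, 0, 0], [0, 0, 0], 0]
  force: 30

```text
clock: 14.5
tool_pos: [569.3, -222.4, 62.0]
orientation: [179.9, 0.1, 99.8]
ft_force: [0.7, -0.0, 5.9]
opening: 56.0
```

>>> arm_command:
  plan:
    - [[0, 0, -0.02], [0, 0, 0], 0]
    - [[0, 0, -0.027], [0, 0, 0], 0]
    - [[0.1, 0.025, -0.027], [0, 0, 0], 0]
    - [[0.25, 0.052, -0.027], [0, 0, 0], 0]
    - [[0.4, 0.051, -0.027], [0, 0, 0], 0]
    - [[0.5, 0.051, -0.027], [0, 0, 0], 0]
    - [[0.56, 0.051, -0.027], [0, 0, 0], 0]
    - [[0.56, 0.051, -0.027], [0, 0, 0], 0]
    - [[0.56, 0.051, -0.027], [0, 0, 0], 0]

```text
clock: 15.4
tool_pos: [562.0, -138.2, 65.1]
orientation: [180.0, 0.0, 99.8]
ft_force: [-0.5, 0.8, -3.1]
opening: 55.8
```

Run:
```python
from h import *
from station import observe
import pickle
c=eyes.calibration('wrist');im=eyes.snapshot('wrist');cv2.imwrite('pics/w8.png',im[:,:,::-1]);o=observe();print(o['tool_pos'],o['orientation'],o['opening'],o['clock'],o['ft_force'])
pickle.dump(c,open('w8.pkl','wb'))
cv2.imwrite('pics/w8a.png',cv2.resize(im[:,:,::-1],(800,600),interpolation=cv2.INTER_CUBIC))
s=eyes.snapshot('side')[170:290,205:335];cv2.imwrite('pics/s8.png',cv2.resize(s[:,:,::-1],None,fx=5,fy=5,interpolation=cv2.INTER_CUBIC))
```

```text
[ 562.09749974 -138.60489676   65.23737366] [1.79980861e+02 3.61460014e-02 9.97823129e+01] 55.76174512719978 15.45 [ 0.30165732  0.05047853 -3.01821485]
```

View pics/w8a.png

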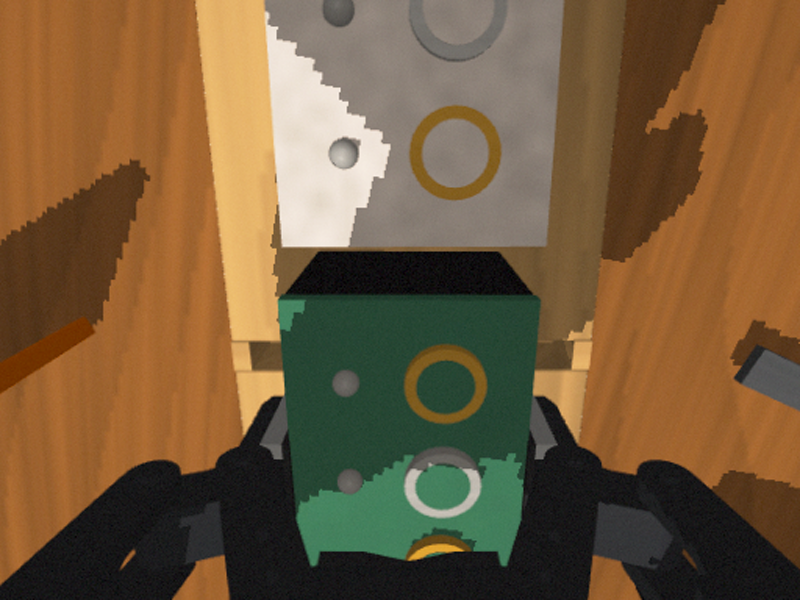

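View pics/s8.png

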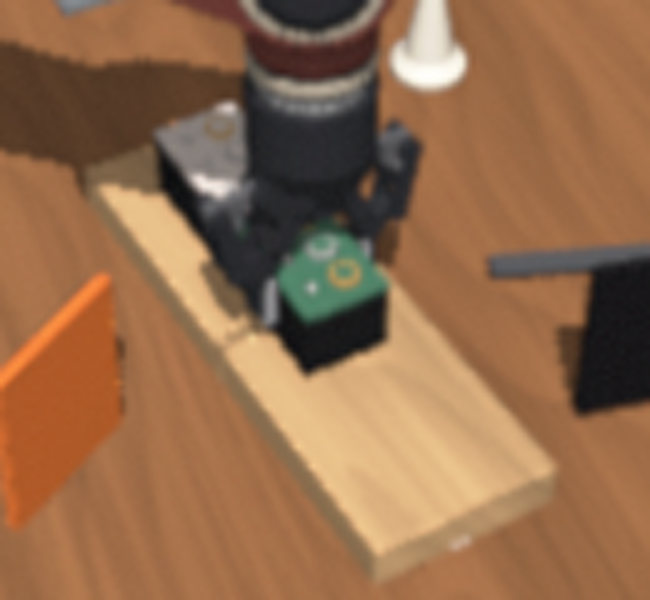

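Run:
```python
from h import *
import pickle
c=pickle.load(open('w8.pkl','rb'))
a=lambda p:un(p,1.5625,(0,0))
np.set_printoptions(precision=2,suppress=True)
W=backproj([a((282,247)),a((547,246))],80,c)
t=np.radians(9.95);x=np.array([np.cos(t),np.sin(t)]);y=np.array([-np.sin(t),np.cos(t)])
for z in (82.5,83.5):
  G=backproj([a((279,297)),a((540,296))],z,c);d=(G-W)[:,:2]
  print(W[:,:2],G[:,:2],'x',d@x,'y',d@y, 'len',np.linalg.norm(W[1]-W[0]),np.linalg.norm(G[1]-G[0]))
for Q in (W,G): print(np.degrees(np.arctan2(*(Q[1]-Q[0])[[1,0]])))
```

```text
[[524.65 -88.2 ]
 [579.95 -78.38]] [[525.61 -98.51]
 [580.42 -88.77]] x [-0.84 -1.33] y [-10.32 -10.32] len 56.16854055505787 55.67742315658038
[[524.65 -88.2 ]
 [579.95 -78.38]] [[525.82 -98.16]
 [580.1  -88.51]] x [-0.57 -1.6 ] y [-10.01 -10.01] len 56.16854055505787 55.13837267194559
10.072773656526634
10.080103462509989
```

Measured before contact: gap about 10.2 mm, sideways offset about 1 mm and angles equal. I lower to just above the plinth and creep up to contact.

>>> arm_command:
  plan:
    - [[0, 0.007, 0.02], [0, 0, 0], 0]
    - [[0.02, 0.007, 0.02], [0, 0, 0], 0]
    - [[0.04, 0.007, 0.02], [0, 0, 0], 0]
    - [[0.055, 0.007, 0.02], [0, 0, 0], 0]
    - [[0.06, 0.007, 0.02], [0, 0, 0], 0]
    - [[0.06, 0.007, 0.02], [0, 0, 0], 0]

```text
clock: 16.1
tool_pos: [561.3, -128.7, 62.1]
orientation: [-180.0, -0.0, 99.8]
ft_force: [-0.6, -0.1, -2.7]
opening: 55.5
```

>>> arm_command:
  plan:
    - [[0.005, 0, 0], [0, 0, 0], 0]
    - [[0.01, 0, 0], [0, 0, 0], 0]
    - [[0.01, 0, 0], [0, 0, 0], 0]

```text
clock: 16.4
tool_pos: [561.1, -127.6, 62.1]
orientation: [180.0, 0.0, 99.8]
ft_force: [-0.1, -0.4, -2.9]
opening: 55.5
```

>>> arm_command:
  plan:
    - [[0.005, 0, 0], [0, 0, 0], 0]
    - [[0.005, 0, 0], [0, 0, 0], 0]

```text
clock: 16.6
tool_pos: [561.1, -127.5, 62.1]
orientation: [180.0, 0.1, 99.8]
ft_force: [0.0, -4.3, -4.1]
opening: 55.5
```

>>> arm_command:
  plan:
    - [[0.005, 0, 0], [0, 0, 0], 0]
    - [[0.005, 0, 0], [0, 0, 0], 0]

```text
clock: 16.8
tool_pos: [561.2, -127.5, 62.2]
orientation: [180.0, 0.2, 99.8]
ft_force: [0.9, -7.8, -4.9]
opening: 56.0
```

Contact: about 8 N in -y and the tool has stopped. I seat it on the plinth and release.

>>> arm_command:
  plan:
    - [[-0.003, 0, 0.005], [0, 0, 0], 0]
    - [[-0.003, 0, 0.01], [0, 0, 0], 0]
    - [[-0.003, 0, 0.01], [0, 0, 0], 0]

```text
clock: 17.1
tool_pos: [561.2, -127.5, 62.0]
orientation: [-180.0, 0.1, 99.8]
ft_force: [-3.1, -5.6, 4.6]
opening: 56.0
```

>>> arm_command:
  plan:
    - [[-0.003, 0, 0.01], [0, 0, 0], 0.4]
    - [[-0.003, 0, 0.01], [0, 0, 0], 0.6]
    - [[-0.003, 0, 0.01], [0, 0, 0], 1]
    - [[-0.003, 0, 0.01], [0, 0, 0], 1]
    - [[-0.003, 0, 0.01], [0, 0, 0], 1]

```text
clock: 17.6
tool_pos: [561.0, -126.7, 59.0]
orientation: [180.0, -0.0, 99.8]
ft_force: [0.5, 0.1, -0.4]
opening: 85.3
```

Run:
```python
from h import *
from station import observe
import pickle
c=eyes.calibration('wrist');im=eyes.snapshot('wrist');o=observe();print(o['tool_pos'],o['orientation'],o['opening'],o['clock'],o['ft_force'])
pickle.dump(c,open('w9.pkl','wb'))
cv2.imwrite('pics/w9a.png',cv2.resize(im[:,:,::-1],(800,600),interpolation=cv2.INTER_CUBIC))
```

```text
[ 561.02177933 -126.77038688   59.02239605] [ 1.79999614e+02 -1.28515179e-02  9.98037584e+01] 85.47304224848111 17.65 [-0.04590015  0.18094546 -0.59710963]
```

View pics/w9a.png

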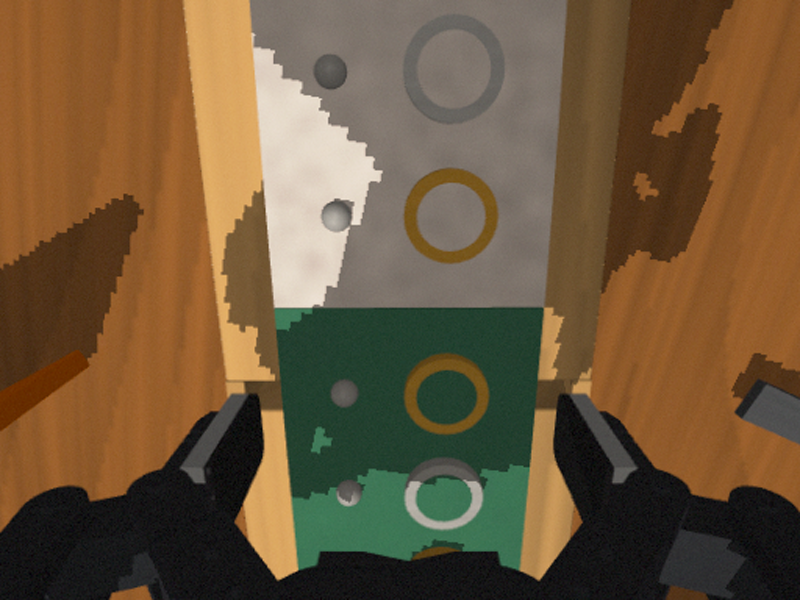

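The wrist view shows the end faces touching at row 307 and the sides in line at columns 275 and 544, with the fingers clear of the block. I rise straight up and do the last check.

>>> arm_command:
  plan:
    - [[0, 0, -0.15], [0, 0, 0], 1]
    - [[0, 0, -0.35], [0, 0, 0], 1]
    - [[0, 0, -0.6], [0, 0, 0], 1]
    - [[0, 0, -0.85], [0, 0, 0], 1]
    - [[0, 0, -1], [0, 0, 0], 1]
    - [[0, 0, -1], [0, 0, 0], 1]
    - [[0, 0, -1], [0, 0, 0], 1]
    - [[0, 0, -1], [0, 0, 0], 1]

```text
clock: 18.45
tool_pos: [560.0, -126.5, 206.7]
orientation: [-179.8, -0.1, 99.8]
ft_force: [1.0, -1.2, -0.4]
opening: 85.5
```

Run:
```python
from h import *
from station import observe
import pickle
c=eyes.calibration('wrist');im=eyes.snapshot('wrist');o=observe();print(o['tool_pos'],o['opening'],o['clock'],o['ft_force'])
pickle.dump(c,open('w10.pkl','wb'))
cv2.imwrite('pics/w10.png',cv2.resize(im[:,:,::-1],(800,600),interpolation=cv2.INTER_CUBIC))
cv2.imwrite('pics/sc10.png',eyes.snapshot('scene')[:,:,::-1])
```

```text
[ 559.86180016 -126.48763706  206.53046505] 85.54835231969446 18.5 [ 0.07166604 -0.16375488 -0.54781709]
```

View pics/w10.png

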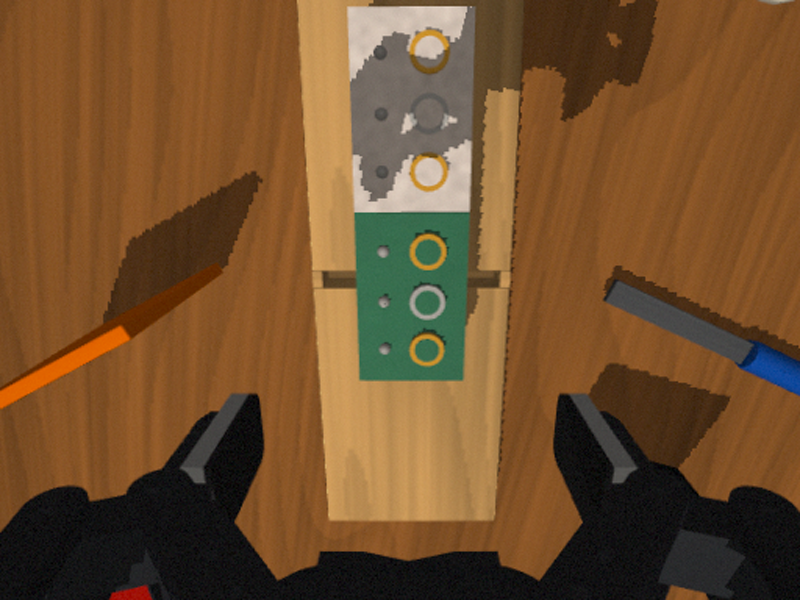

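View pics/sc10.png

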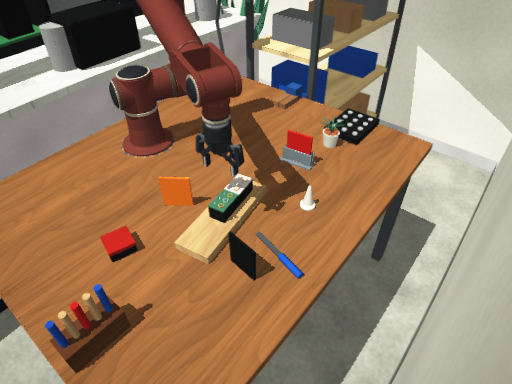

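The blocks meet at row 212 with sides in line, the panel stands in the stand at (298,145), and everything else is where it was. I hand the job in.

```bash
python3 -c "
from station import sign_off; print(sign_off())"
```

```text
the job is handed in; nothing more can be done
None
```

I drew the red panel up out of the slot and lowered it into the stand's channel until I felt floor contact (about 2 N). I then gripped the loose block, moved it up against the fixed block until contact (about 8 N), set it down and let go. The job was handed in at about 18.5 s of the 61 s allowed; no verdict is reported.

- **Panel:** in the last scene picture it stands upright, fully down and roughly centred in the stand. This was judged by eye.
- **Blocks:** just before contact the wrist camera put the two at the same angle, about 1 mm out of line, which I corrected. The last wrist picture shows no visible gap, the ends square and the sides in line. I did not measure the gap or alignment again after release.
- **Other things:** the ring cone, file, gift box and plant look unmoved, and the gripper is open and clear of everything.
- **Disagreement between cameras:** the fixed and wrist cameras put the fixed block about 3 mm apart in x. I used the wrist camera's relative positions, and the close-up before contact agreed with them.

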